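# Set the recipe tablet towards the rolling board

## Robot

A 6-joint arm with a two-finger parallel gripper is mounted at the origin on the work surface. World frame = base frame: x ahead of the robot, y to its left, z up, the work surface at z = 0. Lengths are in mm, angles in rad, forces in N, time in s.
With the tool pointing down it reaches from about 275 to 1000 mm from the base axis. Payload 8.4 kg.
Tool frame: the origin (TCP) lies midway between the tips of the shut fingers; the grasp point (between the pads) lies 19 mm behind it; z points along the fingers, y is the line along which they close (so a half turn about z gives the same grasp; the last joint's range is limited). The gripper opens to 85 mm and grips with 20 to 120 N. Pads are 22 mm wide; open, the fingers measure 114 mm over their backs; the gripper's body (76 mm by 85 mm) begins 54 mm behind the grasp point. The pads swing forward as they close: fully open they stand 13 mm farther back than shut.
Start: joints at [-1.149, 0.353, 1.633, -0, 1.155, -0.002], TCP at [257.016, -569.711, 231.281] pointing down, gripper open.
Joint ranges: [-2.63, 2.63], [-0.92, 2.1], [0.06, 2.66], [-1.3, 4.44], [0, 2.69], [-3.02, 3.02]. Speed limits (rad/s): [2.22, 2.22, 2.79, 3.14, 3.14, 3.14].

## Interface

Orientations are given as [roll, pitch, yaw] about the fixed x, y, z axes, in that order (R = Rz(yaw) Ry(pitch) Rx(roll)).
In Python, from rig import telemetry, optics, r gives the robot as it stands.
- The arm moves only by the tool play_rows, never from a script. Its arguments are lists of equal length, an entry for each row: "dp": the shift along the tool's x, y, z in units of 40 mm (1.0 is 40 mm), a list of three; "rot": the turn, a rotation vector about the tool's x, y, z in units of 6 degrees (1.0 is 6 degrees), a list of three. In form: {"dp": [[tx, ty, tz], ...], "rot": [[ax, ay, az], ...]}. A call has 1 to 5 rows; each row is the pose to reach, as a shift and turn from the pose commanded when the call began, along the tool's axes at that moment; what a row does not reach only later rows make up. A row lasts 1/12 s, in which the tool goes at most 41.7 mm and 7.16 degrees, less where a joint would pass 70% of its speed; a pose out of reach is approached as far as the arm can. A call with a gripper value outside its range is refused whole. "fingers" is the opening, from 0 (shut) to 1 (fully open), set as the call begins (left out, the last holds). The fingers move at their own pace and stop on an object; "grip_force" is the grip in N (left out, the last holds). Time passes only in rows, so rows that repeat a pose let the fingers close. It gives the time, the measured TCP pose, the force, the opening and the grip force at its end, in the units of the state.
- telemetry.sense(): the state, without advancing time (a new reading comes with each control period).
- optics.grab_frame(name): name is "scene" or "top"; returns a dict with "color" (480x640x3 uint8, red, green, blue), "mtx" (3x3 intrinsics, pixels), "R" (3x3) and "t" (3): a world point X has camera coordinates R X + t. Camera axes: x right, y down, z forward; pixel columns grow to the right and rows downward; lengths in mm; the calibration is good to about 2 mm. A picture is of the moment at which its call begins. There is no depth.
- r.sign_off(): hands the job in; it is judged then, once.
The state is a dict: "clock": time; "qpos": joint angles; "qvel": joint speeds; "joint_efforts": joint torques, N m; "eef_pos": TCP position; "tcp_rot": TCP orientation; "contact_force": force on the tool from outside, world axes, zero at the start; "wrist_torque": the same for the moment, N m; "opening": opening from 0.0 (shut) to 1.0 (fully open); "grasp_force": force on a finger pad.
Only numpy, scipy, OpenCV 4.12 (cv2) and the standard library are available. Lean on these libraries where they do the work, as an engineer would, in place of code of your own. Each camera call takes 0.05 s, during which the arm holds its last target. There are 200 camera calls.

## Task

The tablet on the kitchen shelf has to be read from the round rolling board, but the tall steel tumbler right behind it stops it leaning back. First move that tumbler out of the way, setting it down gently, upright and wholly on the round cork mat; then swivel the tablet stand so that the screen faces the middle of the rolling board, and lean the screen back to 35 degrees from upright. Do not drop or topple the tumbler, and leave all the other things where they stand.

Things in the scene. Friction and masses are not known exactly. Their poses are not given: they have to be found in the camera images.
- swivel (a joint): Swivel of the tablet stand (rad) about the vertical axis through the stand's foot, positive counter-clockwise from above; at 0 the screen faces the foot's own -x direction. Stops at -1.6 and 1.6. Stiff friction (0.12 N m), stays where left.
- tilt (a joint): Lean of the tablet (rad) about the level hinge along its lower part: 0 = screen upright, positive = top leaning back, away from the side the screen faces; 35 degrees = 0.611. Stops at -0.25 and 1.2. Stiff friction (0.5 N m), stays where left.
- stand: Foot of the tablet stand: dark steel disc, radius 48, 12 thick, fixed to the shelf; origin at the centre of its underside, on the swivel axis. Its yaw varies by +-0.1 rad. The whole stand with tablet is up to 210 high.
- swivel_axis (a point): Point on the swivel axis 65 above the shelf. Its frame turns with the swivel only: -x is the level direction the screen faces, y runs along the screen's width, z up.
- tilt_hinge (a point): Middle of the tilt hinge line, 65 above the shelf and 6 behind the swivel axis. Its frame turns with swivel and tilt: -x is out of the screen, y along the hinge, z up along the tablet. In this frame the black tablet (195 wide, 120 tall, 9 thick) spans y -98 to 98, z -12 to 108, x -10 to 0, with an aluminium back plate (70 wide) to x = 6 behind it.
- bow_mid (a point): Middle of the round steel grip bar (10 diameter, 90 long, along the tablet's width) of the wire bow on the tablet; 140 from the tilt hinge line along the tablet, 1 behind it, 32 beyond the tablet's top edge; uprights at both ends (45 either side). Axes as tilt_hinge. Can be pinched from above, fingers before and behind it, and led: the bar may turn between the pads.
- tall_tumbler: Tall plain steel tumbler, loose, 160 high, 62 across the rim, 60 at 120 up, 52 across the foot, open on top, about 220 g; stands 80 to 92 behind the stand's axis, up to 25 to either side. Held near the rim it may swing a little about the line between the fingers. Origin at the centre of its underside, z up.
- mat: Round cork mat, radius 50, 4 thick, fixed flat on the shelf; origin at the centre of its underside; its place is left or right, by the draw.
- rolling_board: Round light-wood rolling board on three short feet, radius 95, 32 high, fixed; origin at the centre of its underside; its place is left or right, by the draw, swapped with the steel spice box.
- spice_box: Round steel spice box with a lid and small knob, radius 92, 75 high, fixed. Origin under its centre. Bystander.
- small_tumbler: Small steel tumbler, 75 high, 58 across. Loose bystander, beside and behind the tablet. Origin under its centre.
- shaker: Empty clear glass shaker, 165 high, 72 across the rim. Loose bystander, beside and behind the tablet. Origin under its centre.
- katori: Small steel bowl, 100 across, 42 high. Loose bystander on the side away from the mat. Origin under its centre.
- tin_stack: Stack of four steel tins with press-fit lids, 180 high, 103 across, moves as one. Loose bystander in a far corner. Origin under its centre.
- jar: Amber glass jar with steel lid, 130 high, 80 across. Loose bystander in the other far corner. Origin under its centre.
- spatula: Yellow silicone spatula lying flat, 180 long. Loose bystander in front of the tablet. Origin under its middle.
Mind the look-alikes: they are no part of the job. What is shaped like the tall_tumbler but green is not meant.

How it is judged:
By the outcome, as a careful person would: the job done as asked, in the order asked, and still so for the second after the job is handed in, with the robot touching nothing.
It also fails if it takes over 54 s, if anything falls off the work surface, if the arm or the gripper's body presses on something with over 40 N, if the wrist force passes 120 N, or if a joint passes its speed limit or range.

## Working session

There is one attempt and no reset: what is moved stays moved. The work goes in short steps, Python scripts to look and compute and a tool call to move; the robot and the scene stay as the last step left them, time stands still between calls to the robot, and variables do not carry over. Pictures are saved under pics/ and viewed, at most 10 in all, crops included, and the job is handed in when it is done.

Besides the shell and the picture viewer there is one more tool, called as name(argument=value, ...) on one line, values as JSON. play_rows: Moves the arm, as the interface text tells. Its arguments: {"type":"object","properties":{"dp":{"type":"array"},"rot":{"type":"array"},"fingers":{"type":"number"},"grip_force":{"type":"number"}},"required":["dp","rot"]}

```bash
mkdir -p pics
cat > h.py <<'E'
import numpy as np, cv2, pickle
from rig import telemetry, optics, r
def cams(tag):
    d={}
    for n in("scene","top"):
        f=optics.grab_frame(n); d[n]=f
        cv2.imwrite(f"pics/{n}_{tag}.png",f["color"][:,:,::-1])
    pickle.dump(d,open(f"pics/{tag}.pkl","wb")); return d
def ray(f,u,v):
    K,R,t=map(np.array,(f["mtx"],f["R"],f["t"]))
    d=R.T@np.linalg.solve(K,[u,v,1.]); return -R.T@t.ravel(),d/np.linalg.norm(d)
def onz(f,u,v,z):
    c,d=ray(f,u,v); return c+d*(z-c[2])/d[2]
def tri(obs):
    A=0;b=0;L=[]
    for f,u,v in obs:
        c,d=ray(f,u,v);P=np.eye(3)-np.outer(d,d);A=A+P;b=b+P@c;L.append((P,c))
    X=np.linalg.solve(A,b);return X.round(1),[round(float(np.linalg.norm(P@(X-c))),1) for P,c in L]
def proj(f,X):
    p=np.array(f["mtx"])@(np.array(f["R"])@np.array(X,float)+np.array(f["t"]).ravel());return (p[:2]/p[2]).round(1)
E
python3 -c "
from h import *
d=cams('a')
for n,f in d.items(): print(n,f['mtx'],(-np.array(f['R']).T@np.array(f['t']).ravel()).round(),np.array(f['R']).round(2))
print(telemetry.sense())"
```

```text
scene [[518.87388227   0.         320.04341361]
 [  0.         518.87388227 254.23113227]
 [  0.           0.           1.        ]] [ 988.  708. 1214.] [[-0.85  0.52  0.02]
 [ 0.41  0.68 -0.61]
 [-0.33 -0.52 -0.79]]
top [[578.51460275   0.         317.36776272]
 [  0.         578.51460275 243.14401749]
 [  0.           0.           1.        ]] [ 305.   26. 1694.] [[ 0.02 -1.    0.02]
 [-0.99 -0.02 -0.13]
 [ 0.13 -0.02 -0.99]]
{'clock': 0.1, 'qpos': array([-1.14941130e+00,  3.53576988e-01,  1.63402459e+00,  2.57616766e-05,
        1.15518170e+00, -2.38132939e-03]), 'qvel': array([ 1.75614223e-04, -1.99378840e-03, -6.65384323e-04, -9.14185167e-04,
       -1.07853043e-03,  2.56938499e-06]), 'joint_efforts': array([ 1.37404320e-03, -6.06351614e+01, -3.42822039e+01,  4.55874749e-05,
        3.94728006e-03, -2.89328557e-05]), 'eef_pos': array([ 256.85222091, -569.34350325,  230.65298665]), 'tcp_rot': array([-3.14040210e+00, -2.63913249e-05,  4.23755920e-01]), 'contact_force': array([-0.79461603, -0.23545988, -1.21757265]), 'wrist_torque': array([ 0.04173365, -0.03432637,  0.01088961]), 'grasp_force': 0.0, 'opening': 1.0010569863679644}
```

View pics/scene_a.png

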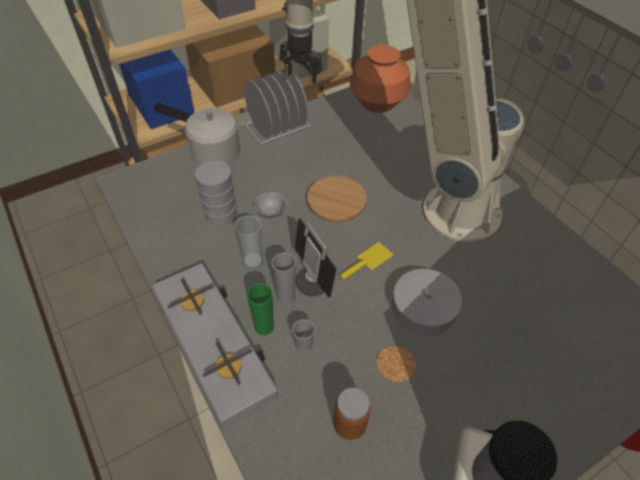

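View pics/top_a.png

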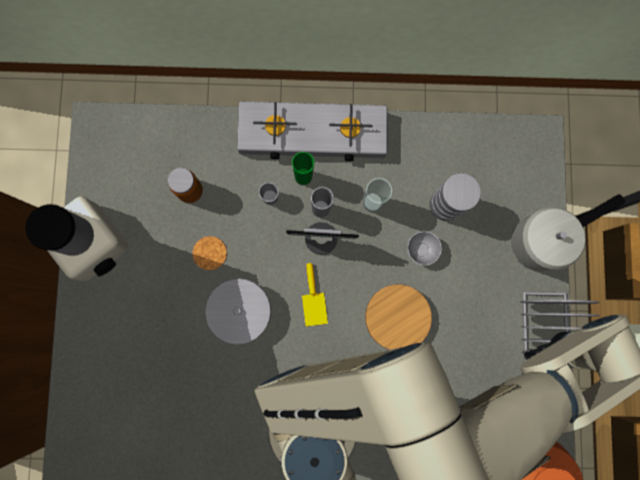

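The top view shows the tablet at (322,234). What could be taken for the tall tumbler:
- a steel one at (321,196)
- the green look-alike at (303,166)
- the small tumbler at (268,192)
- the clear shaker at (377,192)

I choose the steel one right behind the tablet, top (321,196) and scene (284,275). The mat is at (210,253), the board at (399,317) and the spice box at (238,311).

```bash
python3 -c "
from h import *
a=cv2.imread('pics/top_a.png')[140:290,180:460]; b=cv2.imread('pics/scene_a.png')[200:400,220:430]
A=cv2.resize(a,(784,420),interpolation=cv2.INTER_CUBIC)  # 2.8x
cv2.imwrite('pics/c1.png',cv2.resize(cv2.imread('pics/top_a.png')[150:290,235:405],None,fx=4,fy=4,interpolation=cv2.INTER_CUBIC))
cv2.imwrite('pics/c2.png',cv2.resize(cv2.imread('pics/scene_a.png')[205:355,220:400],None,fx=4,fy=4,interpolation=cv2.INTER_CUBIC))
"
```

```text
(no output)
```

View pics/c1.png

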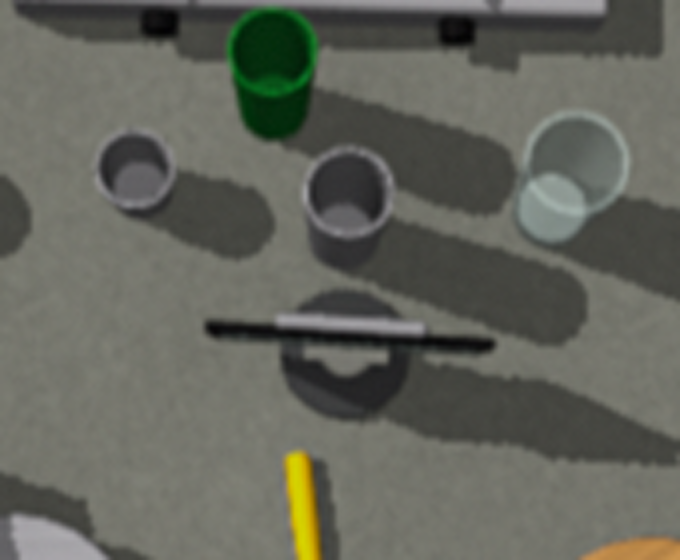

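View pics/c2.png

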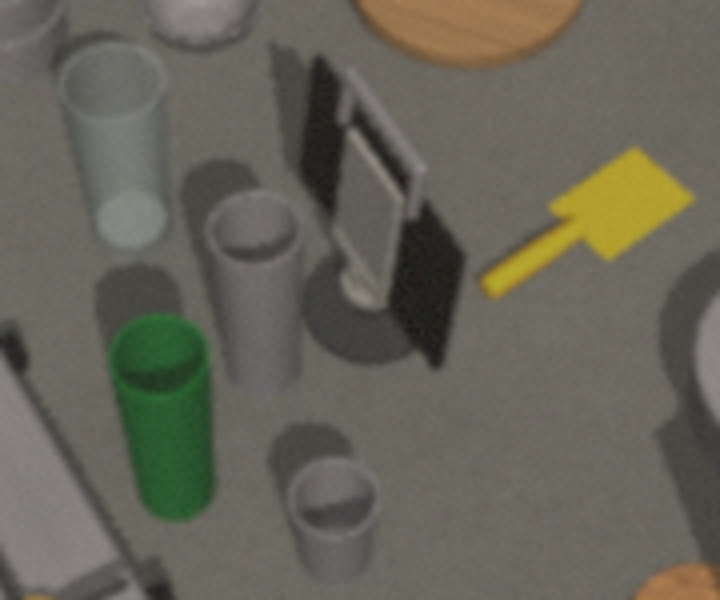

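```bash
python3 -c "
from h import *
d=pickle.load(open('pics/a.pkl','rb'));T,S=d['top'],d['scene']
for n,a,b in [('tumbler rim',(322,198),(283.8,262)),('bow',(322.5,231.3),(316,237)),('bowL',(304.5,230.5),(307,223.5)),('bowR',(341,232),(324.5,250)),
 ('green',(303.2,163),(260,290.7)),('small',(268.7,192.5),(303.2,328.7)),('shaker',(378.7,190.7),(248,225)),('mat',(210,253),(396,364)),('board',(399,317),(337,199)),('katori',(425,249),(269.5,204)),('box',(238,311),(427.5,298)),('jarlid',(181,182),(353,404))]:
  print(n,tri([(T,*a),(S,*b)]))
print('foot',onz(T,321.2,238.5,12),onz(S,311.2,281.7,12))
print('tumb foot',onz(T,235+345/4,150+235/4,0),onz(S,220+264/4,205+375/4,0))
print('tablet corners',onz(T,235+207/4,150+328/4,173),onz(T,235+494/4,150+345/4,173))
print('rim ends',onz(T,235+304/4,150+192/4,160),onz(T,235+392/4,150+192/4,160))
"
```

```text
tumbler rim (array([634.4, -10.5, 155.2]), [0.2, 0.2])
bow (array([537.2, -12.7, 192.6]), [0.1, 0.1])
bowL (array([548.5,  16.6, 272.7]), [28.6, 28.6])
bowR (array([525.9, -43.8, 111.9]), [31.6, 31.6])
green (array([728.7,  42.4, 163.8]), [0.9, 0.9])
small (array([665.5, 139.9,  68.6]), [1.1, 1.1])
shaker (array([ 657.7, -163.9,  161.2]), [0.6, 0.6])
mat (array([494.3, 313.2,  -6.9]), [0.8, 0.8])
board (array([ 318.5, -242.7,   11.7]), [1.9, 1.9])
katori (array([ 518.8, -317.2,   28.2]), [1.1, 1.1])
box (array([325.8, 218.1,  43.8]), [0.7, 0.7])
jarlid (array([679.6, 381.2, 112.1]), [1.6, 1.6])
foot [543.52796701 -13.93484225  12.        ] [554.42914749  -7.41482132  12.        ]
tumb foot [634.69719363 -12.45977318   0.        ] [639.72674252  -1.2735329    0.        ]
tablet corners [535.8709527   81.79349649 173.        ] [ 529.26138964 -109.23859133  173.        ]
rim ends [632.40493597  19.51126308 160.        ] [633.98251263 -39.97968984 160.        ]
```

```bash
cat >> h.py <<'E'
from scipy.spatial.transform import Rotation as Ro
def go(p,yaw=None,pitch=0.,rpy=None):
    s=telemetry.sense();R=Ro.from_euler('xyz',s['tcp_rot']);q=np.array(p)-s['eef_pos']
    t=(R.inv().apply(q)/40).round(3)
    a=0 if yaw is None else ((R.inv()*Ro.from_euler('xyz',[np.pi,pitch,yaw])).as_rotvec()*180/np.pi/6).round(3)
    print('t',round(s['clock'],2),'p',s['eef_pos'].round(1),'rpy',s['tcp_rot'].round(3),'F',s['contact_force'].round(1),'op',round(s['opening'],3),'gf',round(s['grasp_force'],1),'| dp',t,'rot',a)
E
python3 -c "
from h import *
d=pickle.load(open('pics/a.pkl','rb'));T,S=d['top'],d['scene']
for n,z,a,b in [('mat',4,(210,253),(396,364)),('board',32,(399,317),(337,199)),('bow',205,(322.5,231.3),(316,237))]: print(n,onz(T,*a,z),onz(S,*b,z))
"
```

```text
mat [493.60169245 310.78100204   4.        ] [498.16749297 317.2055166    4.        ]
board [ 319.7090066  -240.69887276   32.        ] [ 328.53323361 -225.1727074    32.        ]
bow [535.21655642 -12.33168367 205.        ] [542.78353327  -4.02969545 205.        ]
```

play_rows(dp=[[0.69,-0.43,-0.25],[1.37,-0.85,-0.5],[2.06,-1.28,-0.75],[2.74,-1.7,-1.0],[3.43,-2.13,-1.25]], rot=[[0,0,0.81],[0,0,1.62],[0,0,2.43],[0,0,3.24],[0,0,4.05]], fingers=1.0)

```text
clock: 0.52
eef_pos: [347.4, -434.2, 281.4]
tcp_rot: [-3.141, 0.0, -0.005]
contact_force: [0.7, -0.5, -0.2]
opening: 0.996
grasp_force: 0.0
```

play_rows(dp=[[0.55,-0.82,0],[1.1,-1.63,0],[1.65,-2.44,0],[2.2,-3.25,0],[2.76,-4.07,0]], rot=[[0,0,0],[0,0,0],[0,0,0],[0,0,0],[0,0,0]])

```text
clock: 0.93
eef_pos: [458.0, -271.1, 281.2]
tcp_rot: [-3.142, 0.0, -0.001]
contact_force: [0.9, 0.1, -0.8]
opening: 1.003
grasp_force: 0.0
```

play_rows(dp=[[0.55,-0.82,0],[1.1,-1.63,0],[1.65,-2.44,0],[2.2,-3.25,0],[2.76,-4.07,0]], rot=[[0,0,0],[0,0,0],[0,0,0],[0,0,0],[0,0,0]])

```text
clock: 1.35
eef_pos: [568.5, -108.3, 281.1]
tcp_rot: [3.142, 0.0, -0.0]
contact_force: [0.3, -1.1, 0.9]
opening: 1.0
grasp_force: 0.0
```

```bash
python3 -c "
from h import *
go([634,-11,281],0)
d=pickle.load(open('pics/a.pkl','rb'));T,S=d['top'],d['scene']
for f,n in((T,'top'),(S,'scene')):
  im=cv2.imread(f'pics/{n}_a.png');h=cv2.cvtColor(cv2.GaussianBlur(im,(3,3),0),cv2.COLOR_BGR2HSV)
  m=cv2.inRange(h,(5,90,60),(22,255,255));k,l,st,c=cv2.connectedComponentsWithStats(m)
  for i in range(1,k):
    if st[i,4]>500:
      cn=cv2.findContours((l==i).astype('uint8'),0,1)[0][0];(u,v),_,_=cv2.fitEllipse(cv2.convexHull(cn))
      print(n,st[i],(round(u,1),round(v,1)),onz(f,u,v,4).round(1),onz(f,u,v,32).round(1))
"
```

```text
t 1.35 p [ 568.5 -108.3  281.1] rpy [ 3.142  0.    -0.   ] F [ 0.3 -1.1  0.9] op 1.0 gf 0.0 | dp [ 1.637e+00 -2.432e+00  2.000e-03] rot [ 0.     0.004 -0.002]
top [ 586  202   54  122 3621] (618.0, 264.7) [ 488.4 -895.5    4. ] [ 485.3 -880.3   32. ]
top [192 236  35  35 950] (209.2, 252.8) [494.1 313.2   4. ] [491.  308.5  32. ]
top [ 365  284   67   66 3446] (398.3, 316.8) [ 320.5 -243.     4. ] [ 320.2 -238.6   32. ]
top [ 594  390   46   90 1616] (615.8, 432.6) [   6.6 -866.9    4. ] [  11.5 -852.1   32. ]
top [ 521  442   63   38 1253] (551.0, 475.4) [-113.7 -676.7    4. ] [-106.7 -665.    32. ]
scene [  96    0  190  115 9154] (201.3, 48.4) [  329.4 -1285.4     4. ] [  344.6 -1239.3    32. ]
scene [ 301   44  113   68 4344] (360.7, 77.5) [-135.6 -767.1    4. ] [-109.6 -733.    32. ]
scene [ 120   90   68   69 1730] (153.6, 117.9) [ 670.2 -940.9    4. ] [ 677.5 -902.7   32. ]
scene [ 307  176   59   46 2152] (336.2, 198.3) [ 313.4 -251.3    4. ] [ 329.  -229.1   32. ]
scene [ 376  346   40   36 1110] (395.6, 363.5) [498.2 315.5   4. ] [509.6 324.6  32. ]
scene [334 406  36  34 664] (351.2, 415.8) [670.3 369.6   4. ] [677.7 377.5  32. ]
```

play_rows(dp=[[0.5,-0.75,0],[1.0,-1.5,0],[1.35,-2.0,0],[1.64,-2.43,0],[1.64,-2.43,0]], rot=[[0,0,0],[0,0,0],[0,0,0],[0,0,0],[0,0,0]])

```text
clock: 1.77
eef_pos: [635.1, -9.6, 280.6]
tcp_rot: [-3.14, -0.0, 0.002]
contact_force: [-0.9, -0.1, -0.5]
opening: 1.003
grasp_force: 0.0
```

```bash
python3 -c "
from h import *
go([634,-11,281],0)
d=cams('b')
p=telemetry.sense()['eef_pos'];print([proj(d[n],p) for n in d])
A=cv2.resize(cv2.imread('pics/scene_b.png')[180:330,200:380],None,fx=3,fy=3,interpolation=cv2.INTER_CUBIC)
cv2.imwrite('pics/c3.png',A)
"
```

```text
t 1.77 p [635.1  -9.6 280.6] rpy [-3.14e+00 -0.00e+00  2.00e-03] F [-0.9 -0.1 -0.5] op 1.003 gf 0.0 | dp [-0.028  0.035 -0.011] rot [-0.011 -0.     0.022]
[array([281.7, 229.3]), array([324.3, 187.9])]
```

View pics/c3.png

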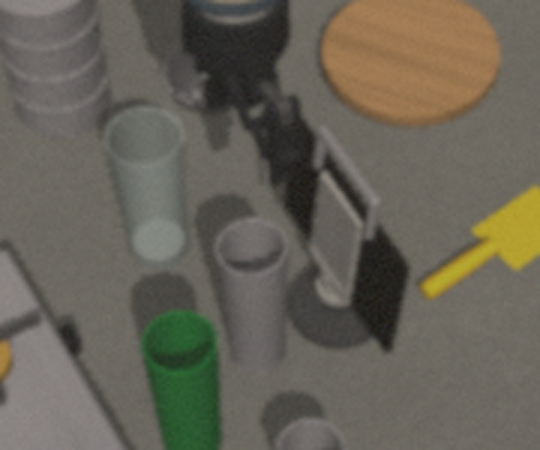

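play_rows(dp=[[-0.02,0.02,0.8],[-0.02,0.02,1.6],[-0.02,0.02,2.2],[-0.02,0.02,2.6],[-0.02,0.02,2.6]], rot=[[0,0,0],[0,0,0],[0,0,0],[0,0,0],[0,0,0]])

```text
clock: 2.28
eef_pos: [629.6, -15.0, 173.4]
tcp_rot: [3.141, 0.007, -0.002]
contact_force: [-0.6, -0.4, 0.3]
opening: 1.0
grasp_force: 0.0
```

```bash
python3 -c "
from h import *
go([634,-10.5,106],0)
d=cams('c')
A=cv2.resize(cv2.imread('pics/scene_c.png')[200:310,230:340],(600,600),interpolation=cv2.INTER_CUBIC)
cv2.imwrite('pics/c4.png',A)
"
```

```text
t 2.28 p [629.6 -15.  173.4] rpy [ 3.141e+00  7.000e-03 -2.000e-03] F [-0.6 -0.4  0.3] op 1.0 gf 0.0 | dp [ 0.122 -0.112  1.684] rot [ 0.001  0.065 -0.015]
```

View pics/c4.png

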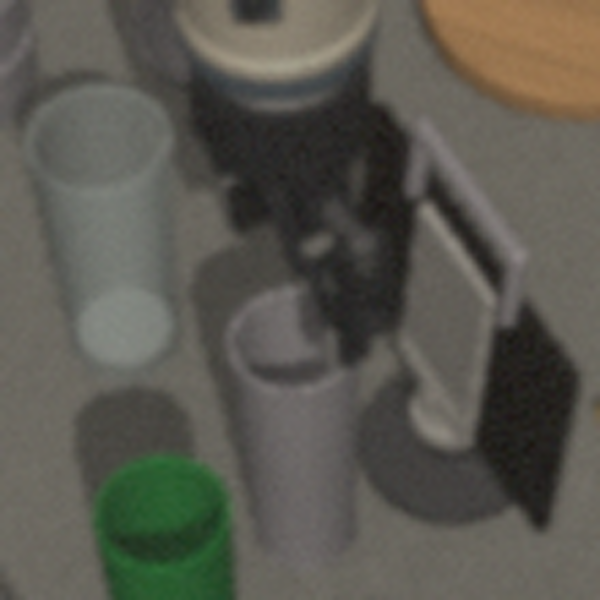

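```bash
python3 -c "
from h import *
go([634,-10.5,106],0)"
```

```text
t 2.38 p [632.2 -14.7 177.4] rpy [ 3.141e+00  1.000e-03 -1.000e-03] F [0.6 0.  0.9] op 0.999 gf 0.0 | dp [ 0.047 -0.105  1.784] rot [ 0.001  0.01  -0.013]
```

play_rows(dp=[[0.05,-0.1,0.2],[0.05,-0.1,0.7],[0.05,-0.1,1.2],[0.05,-0.1,1.6],[0.05,-0.1,1.78]], rot=[[0,0,0],[0,0,0],[0,0,0],[0,0,0],[0,0,0]])

```text
clock: 2.8
eef_pos: [634.5, -9.7, 105.1]
tcp_rot: [-3.142, 0.0, -0.0]
contact_force: [-0.2, -0.5, -0.3]
opening: 1.0
grasp_force: 0.0
```

play_rows(dp=[[0,0,0],[0,0,0],[0,0,0],[0,0,0],[0,0,0]], rot=[[0,0,0],[0,0,0],[0,0,0],[0,0,0],[0,0,0]], fingers=0.5, grip_force=25)

```text
clock: 3.22
eef_pos: [635.8, -9.7, 107.4]
tcp_rot: [-3.142, -0.002, -0.0]
contact_force: [1.0, -0.4, 3.1]
opening: 0.717
grasp_force: 27.8
```

play_rows(dp=[[0,0,0],[0,0,0],[0,0,-0.2],[0,0,-0.6],[0,0,-1.0]], rot=[[0,0,0],[0,0,0],[0,0,0],[0,0,0],[0,0,0]], fingers=0.3, grip_force=40)

```text
clock: 3.63
eef_pos: [633.6, -9.8, 145.9]
tcp_rot: [3.142, 0.003, -0.0]
contact_force: [0.6, -0.5, -2.0]
opening: 0.706
grasp_force: 44.1
```

play_rows(dp=[[0,0,-0.4],[0,0,-0.8],[0,0,-1.2],[0,0,-1.5],[0,0,-1.5]], rot=[[0,0,0],[0,0,0],[0,0,0],[0,0,0],[0,0,0]])

```text
clock: 4.05
eef_pos: [635.9, -9.7, 208.9]
tcp_rot: [3.142, -0.004, -0.0]
contact_force: [0.7, -0.5, -2.1]
opening: 0.708
grasp_force: 44.1
```

```bash
python3 -c "
from h import *
d=cams('d')
go([496,313.5,203],0)"
```

```text
t 4.15 p [634.6  -9.8 206. ] rpy [ 3.142 -0.    -0.   ] F [-0.8  1.  -2.7] op 0.709 gf 44.1 | dp [-3.468 -8.08   0.075] rot [ 0.    -0.001 -0.003]
```

play_rows(dp=[[-0.02,-0.15,0],[-0.06,-0.45,0],[-0.12,-0.9,0],[-0.2,-1.5,0],[-0.28,-2.1,0]], rot=[[0,0,0],[0,0,0],[0,0,0],[0,0,0],[0,0,0]])

```text
clock: 4.57
eef_pos: [622.7, 75.8, 205.0]
tcp_rot: [-3.141, 0.002, -0.001]
contact_force: [0.4, 1.1, -2.3]
opening: 0.708
grasp_force: 44.1
```

play_rows(dp=[[-0.12,-0.6,0],[-0.3,-1.2,0],[-0.55,-1.75,0],[-0.85,-2.3,0],[-1.2,-2.85,0]], rot=[[0,0,0],[0,0,0],[0,0,0],[0,0,0],[0,0,0]])

```text
clock: 4.98
eef_pos: [574.4, 190.2, 205.0]
tcp_rot: [3.141, 0.001, -0.0]
contact_force: [0.1, 0.2, -2.9]
opening: 0.71
grasp_force: 44.2
```

play_rows(dp=[[-0.4,-0.55,0],[-0.8,-1.1,0],[-1.2,-1.6,0],[-1.5,-2.0,0],[-1.7,-2.3,0]], rot=[[0,0,0],[0,0,0],[0,0,0],[0,0,0],[0,0,0]])

```text
clock: 5.4
eef_pos: [505.3, 282.2, 205.2]
tcp_rot: [3.141, 0.002, 0.001]
contact_force: [0.8, 1.0, -1.7]
opening: 0.715
grasp_force: 44.2
```

```bash
python3 -c "
from h import *
d=cams('e')
go([496,313.5,203],0)"
```

```text
t 5.5 p [505.9 282.3 205.4] rpy [3.142e+00 1.000e-03 2.000e-03] F [ 0.2 -0.3 -3.5] op 0.708 gf 44.3 | dp [-0.245 -0.78   0.062] rot [0.    0.013 0.021]
```

play_rows(dp=[[-0.1,-0.3,0],[-0.2,-0.6,0],[-0.24,-0.78,0.2],[-0.24,-0.78,0.6],[-0.24,-0.78,1.0]], rot=[[0,0,0],[0,0,0],[0,0,0],[0,0,0],[0,0,0]])

```text
clock: 5.92
eef_pos: [498.5, 312.5, 165.5]
tcp_rot: [-3.141, -0.001, 0.0]
contact_force: [-0.1, -0.4, -3.9]
opening: 0.708
grasp_force: 44.4
```

play_rows(dp=[[0,0,0.3],[0,0,0.5],[0,0,0.65],[0,0,0.75],[0,0,0.75]], rot=[[0,0,0],[0,0,0],[0,0,0],[0,0,0],[0,0,0]])

```text
clock: 6.33
eef_pos: [498.0, 311.4, 135.4]
tcp_rot: [3.141, 0.001, -0.001]
contact_force: [0.3, 0.7, -2.6]
opening: 0.709
grasp_force: 44.4
```

```bash
python3 -c "
from h import *
d=cams('f')
go([496,313.5,112],0)
a=cv2.resize(cv2.imread('pics/scene_f.png')[290:400,340:450],(440,440),interpolation=cv2.INTER_CUBIC)
b=cv2.resize(cv2.imread('pics/top_f.png')[210:300,160:250],(360,440),interpolation=cv2.INTER_CUBIC)
cv2.imwrite('pics/c5.png',np.hstack([a,b]))"
```

```text
t 6.43 p [498.4 311.6 136.5] rpy [-3.141e+00 -1.000e-03 -0.000e+00] F [-0.2 -0.5 -3.3] op 0.707 gf 44.4 | dp [-0.061 -0.046  0.612] rot [-0.003 -0.005 -0.005]
```

View pics/c5.png

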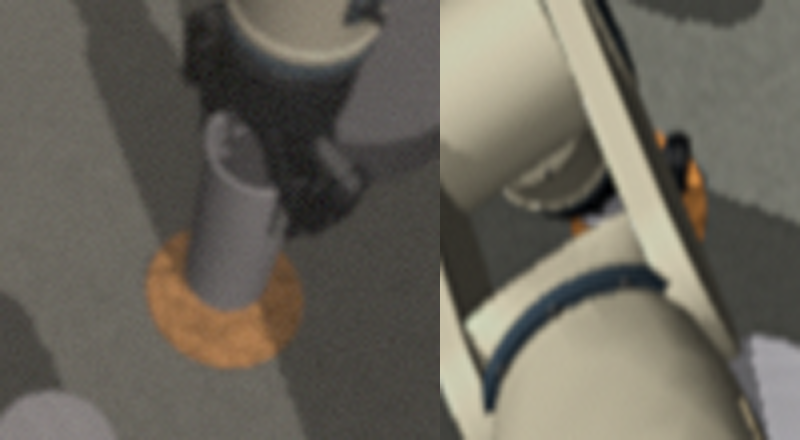

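play_rows(dp=[[-0.04,0,0.2],[-0.04,0,0.35],[-0.04,0,0.45],[-0.04,0,0.52],[-0.04,0,0.56]], rot=[[0,0,0],[0,0,0],[0,0,0],[0,0,0],[0,0,0]])

```text
clock: 6.85
eef_pos: [496.2, 311.4, 113.1]
tcp_rot: [3.141, 0.001, -0.0]
contact_force: [0.1, -0.8, -3.0]
opening: 0.708
grasp_force: 44.5
```

play_rows(dp=[[0,0,0.02],[0,0,0.04],[0,0,0.06],[0,0,0.06],[0,0,0.06]], rot=[[0,0,0],[0,0,0],[0,0,0],[0,0,0],[0,0,0]])

```text
clock: 7.27
eef_pos: [496.7, 311.7, 111.6]
tcp_rot: [-3.141, -0.001, -0.0]
contact_force: [-0.9, 0.5, -1.5]
opening: 0.709
grasp_force: 44.5
```

Still carrying weight, so I lower slowly to contact.

play_rows(dp=[[0,0,0.02],[0,0,0.04],[0,0,0.04],[0,0,0.04],[0,0,0.04]], rot=[[0,0,0],[0,0,0],[0,0,0],[0,0,0],[0,0,0]])

```text
clock: 7.68
eef_pos: [497.3, 311.8, 111.4]
tcp_rot: [-3.141, -0.002, -0.0]
contact_force: [-3.2, -1.3, 13.7]
opening: 0.707
grasp_force: 44.9
```

```bash
python3 -c "
from h import *
go([496,313.5,110],0)"
```

```text
t 7.68 p [497.3 311.8 111.4] rpy [-3.141e+00 -2.000e-03 -0.000e+00] F [-3.2 -1.3 13.7] op 0.707 gf 44.9 | dp [-0.031 -0.042  0.036] rot [-0.007 -0.017 -0.002]
```

play_rows(dp=[[0,0,-0.02],[0,0,-0.025],[0,0,-0.025],[0,0,-0.025],[0,0,-0.025]], rot=[[0,0,0],[0,0,0],[0,0,0],[0,0,0],[0,0,0]], grip_force=20)

```text
clock: 8.1
eef_pos: [496.9, 311.8, 111.5]
tcp_rot: [-3.141, -0.001, -0.0]
contact_force: [-1.6, -0.5, 8.3]
opening: 0.704
grasp_force: 44.7
```

play_rows(dp=[[0,0,0],[0,0,0],[0,0,0],[0,0,0],[0,0,0]], rot=[[0,0,0],[0,0,0],[0,0,0],[0,0,0],[0,0,0]], fingers=1.0)

```text
clock: 8.52
eef_pos: [496.4, 311.5, 110.5]
tcp_rot: [3.142, 0.0, -0.0]
contact_force: [-0.4, -0.2, 0.3]
opening: 0.996
grasp_force: 0.0
```

play_rows(dp=[[0,0,-0.3],[0,0,-0.9],[0,0,-1.7],[0,0,-2.5],[0,0,-3.3]], rot=[[0,0,0],[0,0,0],[0,0,0],[0,0,0],[0,0,0]])

```text
clock: 8.93
eef_pos: [496.2, 311.4, 244.9]
tcp_rot: [-3.142, 0.0, -0.0]
contact_force: [0.7, 0.3, -0.1]
opening: 1.0
grasp_force: 0.0
```

```bash
python3 -c "
from h import *
d=cams('g')
go([560,200,280],1.5708)"
```

```text
t 9.03 p [499.1 313.2 249.3] rpy [-3.136 -0.008 -0.   ] F [ 0.4 -0.2  0.4] op 0.999 gf 0.0 | dp [ 1.53   2.825 -0.769] rot [  0.023  -0.1   -15.003]
```

```bash
python3 -c "
from h import *
from scipy.optimize import least_squares
d=pickle.load(open('pics/a.pkl','rb'));T,S=d['top'],d['scene']
def P(q,l):
  x,y,th,ti=q; v=Ro.from_euler('y',ti).apply(l)+[6,0,65]
  return Ro.from_euler('z',th).apply(v)+[x,y,0]
O=[(T,[1,45,142],(304.5,230)),(S,[1,45,142],(325,250)),(T,[1,-45,142],(341,232)),(S,[1,-45,142],(306.8,223)),
 (S,[-5,98,-12],(329.3,297)),(S,[-5,98,108],(335.8,268.8)),(S,[-5,-98,108],(299.5,218.8)),(T,[-5,98,108],(287,232)),(T,[-5,-98,108],(358.3,236.3))]
def res(q): return np.concatenate([proj(f,P(q,l))-p for f,l,p in O]+[proj(T,[q[0],q[1],12])-(321.5,238.5)])
s=least_squares(res,[543,-13,0,-.1],diff_step=1e-3);print(s.x.round(3));print(s.fun.reshape(-1,2).round(1))
for b in([320.3,-239],[325,-234]):
  v=np.array(b)-s.x[:2];print('target yaw',np.arctan2(-v[1],-v[0]))
print('bow now',P(s.x,[1,0,140]))
"
```

```text
[ 5.45889e+02 -1.30080e+01  0.00000e+00 -1.01000e-01]
[[ 1.  -0.5]
 [ 0.  -4.5]
 [-0.9 -1.6]
 [-0.3 -0.8]
 [ 1.8 -0.6]
 [ 1.  -0.8]
 [-2.2 -1.2]
 [-1.4  0. ]
 [ 0.9 -2.5]
 [-0.6 -0.8]]
target yaw 0.7862910742194076
target yaw 0.7856317601807312
bow now [538.82646595 -13.00765157 204.39285098]
```

play_rows(dp=[[0.15,0.35,-0.15],[0.4,0.8,-0.35],[0.7,1.4,-0.55],[1.1,2.1,-0.75],[1.5,2.8,-0.77]], rot=[[0,0,-1.1],[0,0,-2.2],[0,0,-3.3],[0,0,-4.4],[0,0,-5.5]])

```text
clock: 9.45
eef_pos: [557.2, 198.8, 275.4]
tcp_rot: [3.141, -0.002, 0.582]
contact_force: [0.4, 0.6, -0.4]
opening: 1.003
grasp_force: 0.0
```

```bash
python3 -c "
from h import *
go([535,-12.5,280],1.5708)"
```

```text
t 9.45 p [557.2 198.8 275.4] rpy [ 3.141e+00 -2.000e-03  5.820e-01] F [ 0.4  0.6 -0.4] op 1.003 gf 0.0 | dp [-3.37   4.106 -0.12 ] rot [ 0.015 -0.017 -9.438]
```

play_rows(dp=[[-0.34,0.41,-0.05],[-0.68,0.82,-0.1],[-1.02,1.23,-0.2],[-1.36,1.64,-0.25],[-1.7,2.05,-0.25]], rot=[[0,0,-1.1],[0,0,-2.2],[0,0,-3.3],[0,0,-4.4],[0,0,-5.5]])

```text
clock: 9.87
eef_pos: [543.9, 92.6, 284.2]
tcp_rot: [3.141, -0.0, 1.157]
contact_force: [0.7, 0.1, 0.2]
opening: 1.0
grasp_force: 0.0
```

```bash
sed -i 's/return (p\[:2\]\/p\[2\]).round(1)/return p[:2]\/p[2]/' h.py
cat > fit.py <<'E'
from h import *
from scipy.optimize import least_squares
def P(q,l):
  x,y,th,ti=q; v=Ro.from_euler('y',ti).apply(l)+[6,0,65]
  return Ro.from_euler('z',th).apply(v)+[x,y,0]
E
python3 -c "
from fit import *
d=pickle.load(open('pics/a.pkl','rb'));T,S=d['top'],d['scene']
O=[(T,[1,45,142],(304.5,230)),(S,[1,45,142],(325,250)),(T,[1,-45,142],(341,232)),(S,[1,-45,142],(306.8,223)),
 (S,[-5,98,-12],(329.3,297)),(S,[-5,98,108],(335.8,268.8)),(S,[-5,-98,108],(299.5,218.8)),(T,[-5,98,108],(287,232)),(T,[-5,-98,108],(358.3,236.3))]
def res(q): return np.concatenate([proj(f,P(q,l))-p for f,l,p in O]+[proj(T,[q[0],q[1],12])-(321.5,238.5)])
s=least_squares(res,[543,-13,-.03,-.1]);print(s.x.round(3));print(s.fun.reshape(-1,2).round(1))
print('bow now',P(s.x,[1,0,140]))
go([536.5,-13,285],1.5708+s.x[2])
"
```

```text
[ 5.45856e+02 -1.21190e+01 -4.20000e-02 -1.09000e-01]
[[ 0.6 -0.8]
 [-0.  -4. ]
 [-1.4 -0.5]
 [ 1.  -0.9]
 [ 0.6  0.3]
 [ 0.2  0.1]
 [-0.3 -1.5]
 [-1.9 -1.2]
 [ 0.3 -0.7]
 [-0.9 -0.8]]
bow now [537.64019195 -11.77540714 204.27922202]
t 9.87 p [543.9  92.6 284.2] rpy [ 3.141 -0.     1.157] F [0.7 0.1 0.2] op 1.0 gf 0.0 | dp [-2.492  0.893 -0.02 ] rot [ 6.000e-03 -2.000e-03 -3.551e+00]
```

play_rows(dp=[[-0.6,0.22,0],[-1.2,0.45,0],[-1.8,0.66,0],[-2.3,0.82,0],[-2.49,0.89,0]], rot=[[0,0,-0.9],[0,0,-1.8],[0,0,-2.7],[0,0,-3.55],[0,0,-3.55]])

```text
clock: 10.28
eef_pos: [535.4, -14.1, 283.7]
tcp_rot: [-3.141, 0.001, 1.527]
contact_force: [-0.0, 0.3, -0.3]
opening: 1.005
grasp_force: 0.0
```

```bash
python3 -c "
from h import *
cams('h')
go([537.5,-12,187],1.5288)
a=cv2.resize(cv2.imread('pics/scene_h.png')[190:300,250:360],(560,560),interpolation=cv2.INTER_CUBIC)
cv2.imwrite('pics/c6.png',a)"
```

```text
t 10.38 p [535.8 -12.8 283.7] rpy [3.141 0.    1.519] F [ 0.5 -0.3 -0.4] op 0.999 gf 0.0 | dp [0.022 0.04  2.418] rot [ 0.001  0.    -0.094]
```

play_rows(dp=[[0.02,0.04,0.4],[0.02,0.04,1.1],[0.02,0.04,1.7],[0.02,0.04,2.2],[0.02,0.04,2.42]], rot=[[0,0,-0.1],[0,0,-0.1],[0,0,-0.1],[0,0,-0.1],[0,0,-0.1]])

```text
clock: 10.8
eef_pos: [536.3, -9.8, 184.1]
tcp_rot: [-3.138, -0.0, 1.532]
contact_force: [-0.5, -0.7, -0.8]
opening: 1.005
grasp_force: 0.0
```

play_rows(dp=[[0,0,0],[0,0,0],[0,0,0],[0,0,0],[0,0,0]], rot=[[0,0,0],[0,0,0],[0,0,0],[0,0,0],[0,0,0]], fingers=0.3, grip_force=20)

```text
clock: 11.22
eef_pos: [538.4, -11.0, 187.9]
tcp_rot: [3.14, -0.0, 1.534]
contact_force: [0.2, 0.3, 0.6]
opening: 0.309
grasp_force: 0.0
```

```bash
python3 -c "
from h import *
cams('i')
go([537.5,-12,187],1.5288)
a=cv2.resize(cv2.imread('pics/scene_i.png')[190:300,250:360],(560,560),interpolation=cv2.INTER_CUBIC)
cv2.imwrite('pics/c7.png',a)"
```

```text
t 11.32 p [538.1 -11.  187.5] rpy [ 3.14  -0.     1.534] F [ 0.5  0.7 -0.5] op 0.3 gf 0.0 | dp [-0.025 -0.014  0.012] rot [ 0.013 -0.001  0.046]
```

View pics/c7.png

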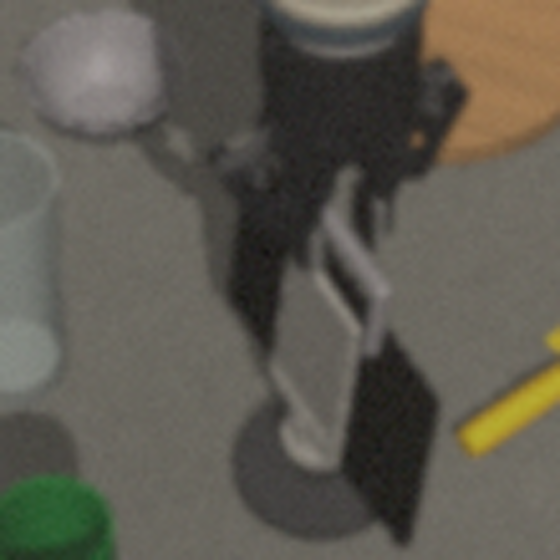

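The crop shows the fingers either side of the grip bar, at about (325,215) and (378,210). I close on it now.

play_rows(dp=[[0,0,0],[0,0,0],[0,0,0],[0,0,0],[0,0,0]], rot=[[0,0,0],[0,0,0],[0,0,0],[0,0,0],[0,0,0]], fingers=0.0, grip_force=45)

```text
clock: 11.73
eef_pos: [538.2, -11.1, 187.1]
tcp_rot: [3.14, -0.0, 1.534]
contact_force: [1.1, -0.3, 5.0]
opening: 0.097
grasp_force: 44.1
```

```bash
python3 -c "
from h import *
go([537.5,-12,187],1.5288)"
```

```text
t 11.73 p [538.2 -11.1 187.1] rpy [ 3.14  -0.     1.534] F [ 1.1 -0.3  5. ] op 0.097 gf 44.1 | dp [-0.023 -0.016  0.003] rot [ 0.011 -0.     0.047]
```

play_rows(dp=[[-0.016,0.0,0],[-0.03,0.0,0],[-0.05,0.0,0],[-0.065,0.01,0],[-0.08,0.01,0]], rot=[[0,0,-0.6],[0,0,-1.4],[0,0,-2.3],[0,0,-3.1],[0,0,-3.96]])

```text
clock: 12.15
eef_pos: [538.4, -14.5, 187.1]
tcp_rot: [3.141, 0.001, 1.952]
contact_force: [1.2, -1.0, 4.7]
opening: 0.098
grasp_force: 44.4
```

```bash
python3 -c "
from h import *
go([540,-17.1,187],1.534+.83);print(telemetry.sense()['wrist_torque'])"
```

```text
t 12.15 p [538.4 -14.5 187.1] rpy [3.141e+00 1.000e-03 1.952e+00] F [ 1.2 -1.   4.7] op 0.098 gf 44.4 | dp [-0.076  0.014  0.003] rot [ 0.005  0.007 -3.93 ]
[-0.20640114 -0.14735486 -0.15528216]
```

play_rows(dp=[[-0.016,0.0,0],[-0.03,0.0,0],[-0.05,0.0,0],[-0.065,0.01,0],[-0.08,0.01,0]], rot=[[0,0,-0.8],[0,0,-1.6],[0,0,-2.4],[0,0,-3.2],[0,0,-3.93]])

```text
clock: 12.57
eef_pos: [539.9, -17.6, 187.1]
tcp_rot: [-3.142, 0.001, 2.364]
contact_force: [1.4, -2.2, 4.4]
opening: 0.098
grasp_force: 44.4
```

```bash
python3 -c "
from h import *
cams('j')
go([540,-17.1,187],1.534+.83);print(telemetry.sense()['wrist_torque'])
cv2.imwrite('pics/c8.png',cv2.resize(cv2.imread('pics/scene_j.png')[160:310,230:430],(800,600),interpolation=cv2.INTER_CUBIC))"
```

```text
t 12.67 p [540.  -17.7 187.1] rpy [3.142e+00 1.000e-03 2.363e+00] F [ 1.2 -2.9  5.5] op 0.1 gf 44.2 | dp [0.009 0.011 0.003] rot [ 0.     0.013 -0.007]
[-0.46796307 -0.12446613  0.04110002]
```

View pics/c8.png

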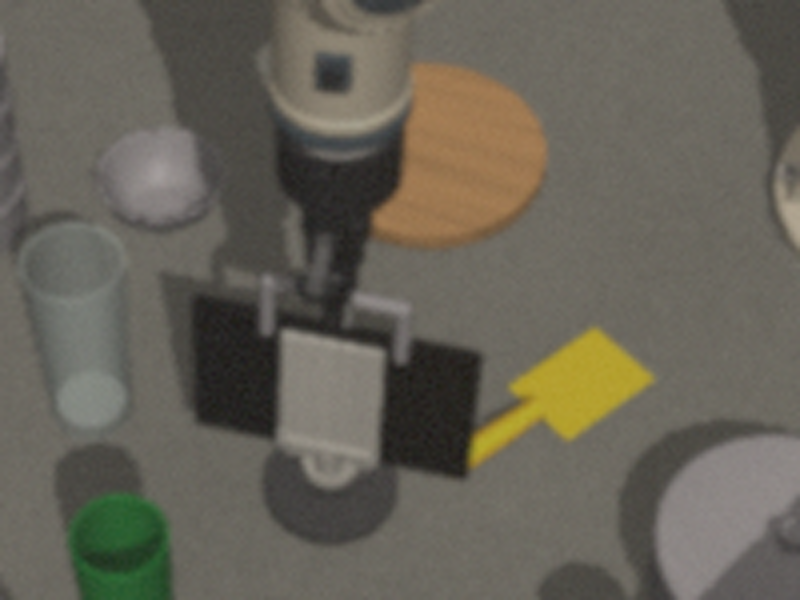

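```bash
python3 -c "
import numpy as np
def pose(t):
  a=.4*(t+.109)/.72
  b=np.cos(t)+140*np.sin(t); z=140*np.cos(t)-np.sin(t)
  return np.array([b-17*np.sin(a), z-17*np.cos(a)]),a
T=np.linspace(-.109,.611,16)
for c in range(3):
  p0,a0=pose(T[5*c])
  for k in range(1,6):
    p,a=pose(T[5*c+k]);d=p-p0
    ty=np.array([np.cos(a0),-np.sin(a0)]);tz=np.array([-np.sin(a0),-np.cos(a0)])
    print(c,'y %.3f z %.3f rx %.2f'%(d@ty/40,d@tz/40,(a-a0)*180/np.pi/6))
"
```

```text
0 y 0.156 z -0.013 rx 0.25
0 y 0.313 z -0.019 rx 0.51
0 y 0.469 z -0.016 rx 0.76
0 y 0.626 z -0.006 rx 1.02
0 y 0.781 z 0.011 rx 1.27
1 y 0.157 z 0.005 rx 0.25
1 y 0.313 z 0.017 rx 0.51
1 y 0.468 z 0.037 rx 0.76
1 y 0.622 z 0.065 rx 1.02
1 y 0.775 z 0.101 rx 1.27
2 y 0.155 z 0.023 rx 0.25
2 y 0.309 z 0.053 rx 0.51
2 y 0.461 z 0.091 rx 0.76
2 y 0.611 z 0.136 rx 1.02
2 y 0.759 z 0.188 rx 1.27
```

play_rows(dp=[[0,0.156,-0.013],[0,0.313,-0.019],[0,0.469,-0.016],[0,0.626,-0.006],[0,0.781,0.011]], rot=[[0.25,0,0],[0.51,0,0],[0.76,0,0],[1.02,0,0],[1.27,0,0]])

```text
clock: 13.08
eef_pos: [561.4, 3.9, 187.0]
tcp_rot: [-3.005, 0.001, 2.36]
contact_force: [-1.7, -5.5, 8.1]
opening: 0.098
grasp_force: 44.4
```

```bash
python3 -c "
from h import *
go([540,-17.1,187]);print(telemetry.sense()['wrist_torque'])"
```

```text
t 13.08 p [561.4   3.9 187. ] rpy [-3.005e+00  1.000e-03  2.360e+00] F [-1.7 -5.5  8.1] op 0.098 gf 44.4 | dp [ 0.01  -0.744  0.101] rot 0
[-1.24558496  0.63733647  0.07318851]
```

Forces are small and the lean goes the right way, so I carry on.

play_rows(dp=[[0,0.157,0.005],[0,0.313,0.017],[0,0.468,0.037],[0,0.622,0.065],[0,0.775,0.1]], rot=[[0.25,0,0],[0.51,0,0],[0.76,0,0],[1.02,0,0],[1.27,0,0]])

```text
clock: 13.5
eef_pos: [583.1, 25.8, 179.0]
tcp_rot: [-2.873, 0.002, 2.36]
contact_force: [-0.1, -3.9, 7.8]
opening: 0.093
grasp_force: 44.8
```

play_rows(dp=[[0,0.155,0.023],[0,0.309,0.053],[0,0.461,0.09],[0,0.611,0.136],[0,0.759,0.188]], rot=[[0.25,0,0],[0.51,0,0],[0.76,0,0],[1.02,0,0],[1.27,0,0]])

```text
clock: 13.92
eef_pos: [602.2, 45.4, 163.6]
tcp_rot: [-2.74, 0.001, 2.36]
contact_force: [-0.0, -3.1, 8.6]
opening: 0.098
grasp_force: 45.2
```

```bash
python3 -c "
from fit import *
d=cams('k')
s=telemetry.sense();go([540,-17.1,187])
R=Ro.from_euler('xyz',s['tcp_rot']);g=s['eef_pos']-R.apply([0,0,17]);print('bar at',g)
a=np.array([545.9,-12.1]);b=np.array([.706,.708]);bb=(g[:2]-a)@b-6;print('b,z',bb,g[2]-65,'tilt by b',np.arcsin((bb-.8)/140),'atan',np.arctan2(bb,g[2]-65)-1/140)"
```

```text
t 14.02 p [602.7  46.3 162.4] rpy [-2.741  0.     2.361] F [ 1.3 -1.2  4.1] op 0.096 gf 45.4 | dp [-2.000e-03 -2.292e+00  3.050e-01] rot 0
bar at [607.33971    51.0264597 178.0955993]
b,z 82.06996872776418 113.09559930278067 tilt by b 0.6193423363285696 atan 0.6206036945689322
```

play_rows(dp=[[0,0,0],[0,0,0],[0,0,0],[0,0,0],[0,0,0]], rot=[[0,0,0],[0,0,0],[0,0,0],[0,0,0],[0,0,0]], fingers=0.4)

```text
clock: 14.43
eef_pos: [601.7, 45.8, 162.9]
tcp_rot: [-2.742, -0.0, 2.36]
contact_force: [-0.0, -0.1, -0.2]
opening: 0.402
grasp_force: 0.0
```

play_rows(dp=[[0,0,-0.2],[0,0,-0.7],[0,0,-1.4],[0,0,-2.2],[0,0,-3.0]], rot=[[0,0,0],[0,0,0],[0,0,0],[0,0,0],[0,0,0]])

```text
clock: 14.85
eef_pos: [634.9, 79.3, 275.3]
tcp_rot: [-2.742, -0.0, 2.36]
contact_force: [1.2, -0.7, -0.1]
opening: 0.402
grasp_force: 0.0
```

play_rows(dp=[[0,0,-0.6],[0.3,0.6,-0.8],[0.9,1.2,-0.8],[1.5,1.8,-0.8],[2.1,2.4,-0.8]], rot=[[0,0,0],[0,0,0],[0,0,0],[0,0,0],[0,0,0]])

```text
clock: 15.27
eef_pos: [646.4, 211.1, 266.3]
tcp_rot: [-2.744, 0.0, 2.359]
contact_force: [0.0, 0.7, 0.7]
opening: 0.397
grasp_force: 0.0
```

```bash
python3 -c "
from h import *
cams('l');go([545,300,300])
a=cv2.resize(cv2.imread('pics/scene_l.png')[200:320,240:400],(800,600),interpolation=cv2.INTER_CUBIC)
cv2.imwrite('pics/c9.png',a)"
```

```text
t 15.37 p [645.  214.5 264.1] rpy [-2.742 -0.003  2.364] F [-0.1 -0.5 -0.4] op 0.398 gf 0.0 | dp [ 3.285 -0.559 -0.729] rot 0
```

View pics/c9.png

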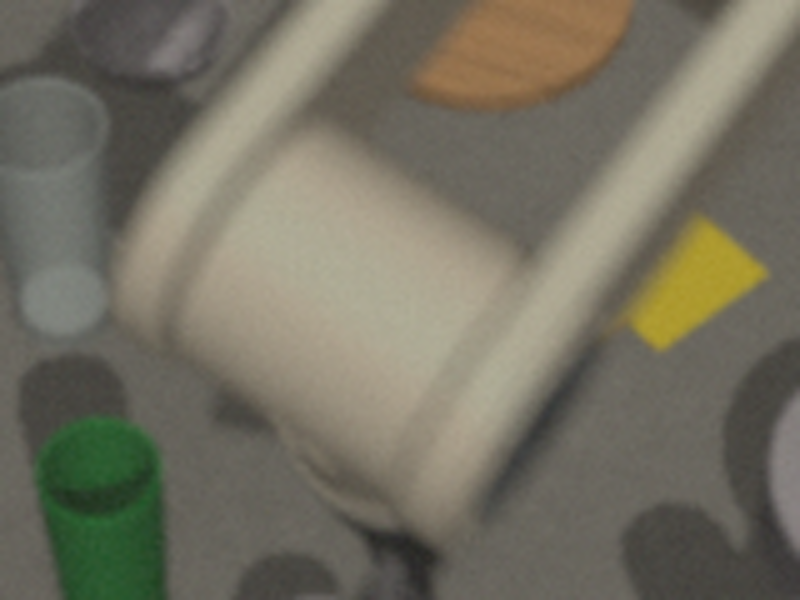

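```bash
python3 -c "
from h import *
go([330,420,350])"
```

```text
t 15.37 p [645.  214.5 264.1] rpy [-2.742 -0.003  2.364] F [-0.1 -0.5 -0.4] op 0.398 gf 0.0 | dp [ 9.223 -2.543 -1.231] rot 0
```

play_rows(dp=[[0.4,-0.1,-0.4],[1.1,-0.3,-0.8],[2.0,-0.5,-1.2],[2.9,-0.8,-1.23],[3.8,-1.05,-1.23]], rot=[[0,0,0],[0,0,0],[0,0,0],[0,0,0],[0,0,0]])

```text
clock: 15.78
eef_pos: [524.0, 303.3, 329.4]
tcp_rot: [-2.745, 0.001, 2.359]
contact_force: [1.6, 0.8, 0.4]
opening: 0.396
grasp_force: 0.0
```

play_rows(dp=[[0.9,-0.25,0],[1.8,-0.5,0],[2.7,-0.75,0],[3.6,-1.0,0],[4.4,-1.2,0]], rot=[[0,0,0],[0,0,0],[0,0,0],[0,0,0],[0,0,0]])

```text
clock: 16.2
eef_pos: [366.8, 395.9, 347.3]
tcp_rot: [-2.744, -0.0, 2.36]
contact_force: [1.1, 0.0, 0.2]
opening: 0.403
grasp_force: 0.0
```

play_rows(dp=[[0.5,-0.1,0],[0.8,-0.2,0],[1.0,-0.3,0],[1.0,-0.3,0],[1.0,-0.3,0]], rot=[[0,0,0],[0,0,0],[0,0,0],[0,0,0],[0,0,0]])

```text
clock: 16.62
eef_pos: [333.0, 415.4, 350.9]
tcp_rot: [-2.743, 0.001, 2.36]
contact_force: [0.6, -0.5, -1.0]
opening: 0.398
grasp_force: 0.0
```

```bash
python3 -c "
from fit import *
d=cams('m');go([330,420,350])
for n in d:
  im=cv2.imread(f'pics/{n}_m.png');g=cv2.GaussianBlur(im,(3,3),0).max(2)
  x0,y0,x1,y1=(255,205,385,310) if n=='scene' else (270,195,375,265)
  m=np.zeros_like(g);m[y0:y1,x0:x1]=(g[y0:y1,x0:x1]<42)
  k,l,st,c=cv2.connectedComponentsWithStats(m)
  for i in range(1,k):
    if st[i,4]>40:
      cn=cv2.findContours((l==i).astype('uint8'),0,1)[0][0];print(n,st[i],cv2.approxPolyDP(cn,2.0,True)[:,0].tolist())
  h=cv2.cvtColor(im,cv2.COLOR_BGR2HSV);o=cv2.inRange(h,(5,90,60),(22,255,255))
  q=(545.9,-12.1,.79,.615);print('pred',[ (proj(d[n],P(q,[x,y,z])).round(1)).tolist() for x in(-10,0) for y,z in((98,108),(-98,108),(-98,-12),(98,-12))])
"
```

```text
t 16.72 p [333.3 415.2 350.6] rpy [-2.743  0.     2.359] F [0.4 0.1 0.5] op 0.402 gf 0.0 | dp [0.145 0.03  0.002] rot 0
pred [[345.5, 272.2], [270.5, 257.4], [279.6, 259.7], [348.6, 273.3], [344.8, 276.1], [269.7, 261.3], [278.9, 263.2], [347.9, 276.8]]
top [281 195  49  64 323] [[329, 195], [318, 201], [281, 237], [298, 258], [301, 256], [285, 238]]
top [332 195  14  21  68] [[332, 195], [344, 215], [345, 212], [336, 196]]
top [309 226  25  24  45] [[333, 226], [309, 249]]
top [325 236  11  16  99] [[332, 236], [325, 244], [328, 251], [335, 244], [335, 238]]
pred [[280.1, 239.0], [332.5, 189.4], [347.8, 214.1], [298.4, 261.2], [278.1, 237.1], [330.4, 187.8], [345.6, 212.5], [296.5, 259.4]]
```

```bash
python3 -c "
from fit import *
d=pickle.load(open('pics/m.pkl','rb'));T,S=d['top'],d['scene']
im=cv2.imread('pics/top_m.png');g=cv2.GaussianBlur(im,(3,3),0).max(2)
m=np.zeros_like(g);m[182:268,270:362]=(g[182:268,270:362]<45)
k,l,st,c=cv2.connectedComponentsWithStats(m)
keep=np.isin(l,[i for i in range(1,k) if st[i,4]>30])
hull=cv2.convexHull(np.argwhere(keep)[:,::-1].astype(np.int32).copy());print('hull',cv2.approxPolyDP(hull,1.5,True)[:,0].tolist())
print(cv2.minAreaRect(hull))
I=cv2.imread('pics/scene_m.png').max(2)
print('scene cols: dark runs')
for u in range(262,356,8):
  col=cv2.GaussianBlur(I,(3,3),0)[235:300,u];print(u,''.join('%d '%v for v in col[::2]))
"
```

```text
hull [[333, 191], [345, 212], [334, 246], [329, 251], [297, 258], [281, 237], [329, 190]]
((319.7980041503906, 229.43911743164062), (43.75404357910156, 72.50669860839844), 45.83031463623047)
scene cols: dark runs
262 104 101 104 104 102 101 100 99 94 95 95 99 100 99 97 103 106 107 103 93 79 74 74 74 90 100 96 95 96 95 90 70 62 
270 109 109 107 105 107 107 108 104 87 76 82 96 87 83 104 107 106 106 106 107 106 107 105 106 105 105 102 94 84 79 78 84 86 
278 110 110 108 108 106 105 106 108 106 86 76 75 69 51 65 99 105 105 104 105 108 106 105 104 104 105 105 103 106 107 108 107 104 
286 108 108 109 108 108 108 107 108 108 99 80 74 75 69 64 113 114 105 107 105 105 106 105 106 105 105 105 105 107 107 106 107 106 
294 110 108 106 106 107 107 108 107 107 105 96 78 75 74 63 97 135 114 105 106 102 101 98 98 100 102 102 104 105 108 106 107 105 
302 110 110 109 107 107 107 109 109 109 108 105 89 75 76 82 71 114 135 97 68 67 68 67 68 69 68 70 67 67 86 104 108 108 
310 109 107 108 108 108 109 108 107 107 108 108 103 83 77 90 92 77 126 131 121 119 123 133 104 66 68 70 70 68 68 75 100 105 
318 108 109 109 109 110 108 108 108 106 107 108 107 99 80 77 96 90 88 134 130 132 131 101 72 68 70 71 71 70 69 88 104 108 
326 108 109 109 108 108 108 109 109 108 107 108 107 106 94 79 77 76 65 53 69 76 72 71 71 69 71 71 81 99 107 110 109 108 
334 109 110 108 109 107 108 109 108 109 109 109 108 108 107 106 98 82 75 57 54 94 110 110 110 110 110 112 111 110 111 110 109 109 
342 109 110 110 110 107 108 111 111 109 108 108 109 109 109 110 109 109 104 86 59 77 135 125 112 111 111 111 111 111 110 110 109 110 
350 110 109 110 109 111 110 110 110 110 111 109 108 109 109 103 98 131 172 180 172 137 112 110 111 111 110 112 111 109 108 110 110 108
```

```bash
python3 -c "
from fit import *
d=pickle.load(open('pics/m.pkl','rb'))
for n in d:
  a=cv2.imread(f'pics/{n}_a.png');b=cv2.imread(f'pics/{n}_m.png')
  m=(cv2.GaussianBlur(cv2.absdiff(a,b),(5,5),0).max(2)>25).astype('uint8')
  k,l,st,c=cv2.connectedComponentsWithStats(m);print(n,'diff',[s.tolist() for s in st[1:] if s[4]>40])
  print('tumbler foot/rim pred',proj(d[n],[496.5,311.7,4]).round(),proj(d[n],[496.5,311.7,164]).round())
  h=cv2.cvtColor(b,cv2.COLOR_BGR2HSV);o=cv2.inRange(h,(5,90,60),(22,255,255))
  k,l,st,c=cv2.connectedComponentsWithStats(o);print('orange',[s.tolist() for s in st[1:] if s[4]>60 and s[4]<1200])
b=cv2.imread('pics/scene_m.png');h=cv2.cvtColor(b,cv2.COLOR_BGR2HSV);o=cv2.inRange(h,(5,90,60),(22,255,255))[300:385:2,370:426]
print('\n'.join(''.join('#' if v else '.' for v in r_) for r_ in o))
"
```

```text
scene diff [[281, 0, 33, 15, 322], [374, 0, 150, 179, 10247], [542, 0, 98, 107, 8386], [253, 18, 92, 73, 3048], [354, 60, 19, 41, 464], [325, 91, 35, 50, 699], [527, 104, 104, 182, 9138], [616, 111, 24, 160, 1875], [456, 114, 20, 41, 488], [505, 140, 14, 21, 198], [359, 155, 63, 110, 2590], [528, 159, 12, 15, 108], [402, 168, 19, 32, 446], [436, 172, 56, 29, 837], [533, 188, 11, 11, 56], [510, 208, 37, 101, 1223], [289, 218, 34, 40, 641], [268, 246, 15, 6, 67], [271, 253, 38, 20, 365], [311, 255, 24, 42, 527], [266, 256, 10, 31, 68], [336, 271, 12, 7, 56], [365, 302, 50, 70, 1397], [391, 320, 26, 15, 221]]
tumbler foot/rim pred [395. 362.] [404. 331.]
orange [[74, 10, 18, 32, 188], [105, 94, 17, 31, 161], [88, 158, 35, 16, 72], [15, 172, 35, 18, 113], [193, 293, 11, 14, 99], [181, 298, 15, 13, 131], [376, 348, 40, 34, 603], [230, 359, 11, 16, 114], [217, 365, 17, 14, 154], [334, 405, 36, 35, 666]]
top diff [[280, 187, 94, 74, 2561], [0, 202, 479, 278, 47801], [367, 221, 15, 15, 128], [190, 236, 84, 45, 1557], [342, 244, 66, 22, 822], [317, 255, 22, 14, 151], [523, 314, 117, 131, 6881
[... 2148 characters left out ...]
#####...........
.......#########.....................#########..........
.......#########....................##########..........
.......##########..................###########..........
........###########...............###########...........
.........###########............#############...........
..........##################################............
...........################################.............
.............#############################..............
................#######################.................
....................################....................
........................................................
........................................................
```

```bash
python3 -c "
from h import *
print(r.sign_off())"
```

```text
the job is handed in; nothing more can be done
None
```

I handed the job in at about 17 s, and the sign-off gave no verdict. The steel tumbler stands upright and wholly on the cork mat, the screen faces the middle of the rolling board, and it leans back about 35 degrees (0.615 rad by the arm's position, give or take about 1.5 degrees). Before-and-after pictures show no other object moved.

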